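Hold the valve seat open with the setting plug

ROBOT

A 6-joint arm with a two-finger parallel gripper is mounted at the origin on the work surface. World frame = base frame: x ahead of the robot, y to its left, z up, the work surface at z = 0. Lengths are in m, angles in rad, forces in N, time in s.
With the tool pointing down it reaches from about 0.275 to 0.75 m from the base axis. Payload 10.2 kg.
Tool frame: the origin (TCP) lies on the centre line of the jaws, within the pads' length; the fingertips stand 19 mm ahead of it and the grasp point (between the pads) is the TCP; z points along the fingers, y is the line along which they close (so a half turn about z gives the same grasp; the last joint's range is limited). The gripper opens to 85 mm and grips with 20 to 120 N. Pads are 22 mm wide; open, the fingers measure 114 mm over their backs; the gripper's body (76 mm by 85 mm) begins 54 mm behind the grasp point. The pads swing forward as they close: fully open they stand 13 mm farther back than shut.
Start: joints at [0.916, 0.313, 1.498, -0, 1.331, -0.223], TCP at [0.22, 0.477, 0.25] pointing down, gripper open.
Joint ranges: [-2.94, 2.94], [-0.97, 2.17], [0.19, 2.56], [-1.23, 4.37], [0.02, 3.11], [-2.88, 2.88]. Speed limits (rad/s): [2.39, 2.39, 3.01, 3.14, 3.14, 3.14].

INTERFACE

Orientations are given as a unit quaternion [w, x, y, z].
In Python, from rig import manip gives the robot as it stands.
- The arm moves only by the tool send_rows, never from a script. Its argument "commands" is a list of rows, each a list of 5 numbers: the opening, from -1 (shut) to 1 (fully open), then the shift along the tool's x, y, z in units of 20 cm (1.0 is 20 cm), then the turn about the tool's z in units of 45 degrees (1.0 is 45 degrees). In form: [[grip, tx, ty, tz, turn], ...]. A call has 1 to 8 rows; each row shifts and turns the commanded pose from where the row before left it, along the tool's axes as they then stand; what a row does not reach is not made up. A row lasts 1/8 s, in which the tool goes at most 62.5 mm and 10.7 degrees, less where a joint would pass 70% of its speed; a pose out of reach is approached as far as the arm can. A call with a number of a shift or a turn outside -1 to 1 is refused whole. A call with a gripper value outside its range is refused whole. The fingers move at their own pace and stop on an object; the grip force is fixed at half the most. Time passes only in rows, so rows that do not move let the fingers close. It gives the time, the measured TCP pose, the force, the opening and the grip force at its end, in the units of the state.
- manip.get_obs(): the state, without advancing time (a new reading comes with each control period).
- manip.camera(name): name is "scene" or "top"; returns a dict with "image" (384x512x3 uint8, blue, green, red), "intrinsics" (3x3 intrinsics, pixels), "dist_coeffs" ([k1, k2, p1, p2, k3] as OpenCV has them; the pictures are not rectified), "extrinsics" (4x4, takes a point from world to camera coordinates). Camera axes: x right, y up, looking along -z (the intrinsics and any distortion apply to the point x, -y, -z); pixel columns grow to the right and rows downward; lengths in m; the calibration is good to about 2 mm. A picture is of the moment at which its call begins. There is no depth.
- manip.close_job(): hands the job in; it is judged then, once.
The state is a dict: "clock": time; "joint_positions": joint angles; "dq": joint speeds; "tau": joint torques, N m; "ee_pos": TCP position; "orientation": TCP orientation; "ft_force": force on the tool from outside, world axes, zero at the start; "torque": the same for the moment, N m; "opening": finger opening in m; "grasp_force": force on a finger pad.
Only numpy, scipy, OpenCV 4.12 (cv2) and the standard library are available. Lean on these libraries where they do the work, as an engineer would, in place of code of your own. Each camera call takes 0.05 s, during which the arm holds its last target. There are 200 camera calls.

TASK

The spring-loaded valve seat in the aluminium housing has to be held open while a colleague measures it. Take the green-handled setting plug out of the blue parts bin, put its steel nose down the housing's bore and push the seat down until the dial's pointer stands in the green sector, never letting the pointer reach the red. Finish while still holding the plug there, pointer in the green; do not let go, and leave the other parts standing where they are in the bin.

Things in the scene. Friction and masses are not known exactly. Their poses are not given: they have to be found in the camera images.
- plug_center (a point): centre (half-way up, on the axis) of the green-handled setting plug, which stands upright in the blue bin: round, 88 mm tall, about 0.25 kg. The centre is 44 mm above its foot, inside the collar; the collar's top is 2 mm above the centre and the green handle (24 mm diameter) spans 2 to 44 mm above it
- plug_tip (a point): centre of the foot of the plug's nose, 44 mm below plug_center
- plug: the same plug; origin at the centre of its foot, z up along the handle. From below: steel nose 32 mm diameter, 40 mm long (foot chamfered 3 mm wide, 4 mm high), steel collar 44 mm diameter, 6 mm thick, green handle 24 mm diameter, 42 mm long
- bore_mouth (a point): centre of the mouth of the vertical bore, in the flat top of the aluminium housing, 112 mm above the bench. Bore 36 mm diameter with a 3 mm chamfer; top of housing 130 (x) by 120 (y) mm, centred on the bore; the fixture is bolted down
- seat (a joint): travel in m of the brass spring-loaded seat in the bore: 0 at rest (its top 8 mm below the bore mouth), grows as it is pushed straight down, stop at 0.024. The push it takes, plug's weight included: about 2.5 N to start, 7 N at 12 mm, 12 N at the stop. Green on the dial is 9 to 15 mm, red 18 to 24 mm
- dial_centre (a point): centre of the white dial face, 86 mm diameter, 130 mm from the bore axis, beyond the housing; leans back 45 degrees, facing up and away from the housing; highest point 118 mm above the bench. Black pointer: 10 degrees clockwise per mm of seat travel, straight up the dial (middle of the green sector) at 12 mm
- bin: blue open parts bin, 200 (x) by 280 (y) by 45 mm high, walls and floor 4 mm, origin at the centre of its underside. Six parts stand in it in two rows of three, rows 90 mm apart along the bin's x, columns 85 mm apart along its y, each within about 8 mm of its place; which part is where varies
- redplug_center (a point): centre of a plug of the same shape and size with a RED handle, also in the bin: not wanted
- bolt_mid (a point): middle of a steel hex bolt standing on its head in the bin, 42 mm tall, 35 mm wide
- fitting_mid (a point): middle of a brass hex fitting in the bin, 38 mm tall, 37 mm wide
- bush_mid (a point): middle of a copper bush in the bin, 40 mm diameter, 30 mm tall
- cap_mid (a point): middle of an orange plastic cap in the bin, 42 mm diameter, 22 mm tall

How it is judged:
By the outcome, as a careful person would: the job done as asked, in the order asked, and still so for the second after the job is handed in, while the arm keeps its last pose, push and grip.
It also fails if it takes over 38 s, if anything falls off the work surface, if the arm or the gripper's body presses on something with over 40 N, if the wrist force passes 120 N, or if a joint passes its speed limit or range.

## Working session

There is one attempt and no reset: what is moved stays moved. The work goes in short steps, Python scripts to look and compute and a tool call to move; the robot and the scene stay as the last step left them, time stands still between calls to the robot, and variables do not carry over. Pictures are saved under pics/ and viewed, at most 10 in all, crops included, and the job is handed in when it is done.

Besides the shell and the picture viewer there is one more tool, called as name(argument=value, ...) on one line, values as JSON. send_rows: Moves the arm, as the interface text tells. Shifts and turns lie within -1 to 1; 1 stands for 20 cm of shift or 45 degrees of turn. Its arguments: {"type":"object","properties":{"commands":{"type":"array","items":{"type":"array","items":{"type":"number","minimum":-1,"maximum":1}}}},"required":["commands"]}

```bash
mkdir -p pics; cat > h.py <<'E'
import numpy as np, cv2
from rig import manip
def cam(n): return manip.camera(n)
def ray(c,uv):
    p=cv2.undistortPoints(np.array([[uv]],float),np.array(c["intrinsics"],float),np.array(c["dist_coeffs"],float))[0,0]
    E=np.array(c["extrinsics"]);R=E[:3,:3];t=E[:3,3]
    return -R.T@t, R.T@np.array([p[0],-p[1],-1.])
def onz(c,uv,z):
    o,d=ray(c,uv); return o+d*(z-o[2])/d[2]
def proj(c,P):
    E=np.array(c["extrinsics"]);q=(E[:3,:3]@np.array(P)+E[:3,3])*[1,-1,-1]
    return cv2.projectPoints(q[None],np.zeros(3),np.zeros(3),np.array(c["intrinsics"],float),np.array(c["dist_coeffs"],float))[0].ravel()
E
python3 - <<'E'
from h import *
for n in("top","scene"):
    c=cam(n);cv2.imwrite(f"pics/{n}0.png",c["image"])
    o,d=ray(c,(256,192));print(n,o,d)
    h=cv2.cvtColor(c["image"],cv2.COLOR_BGR2HSV)
    m=cv2.inRange(h,(40,90,40),(85,255,255))
    k,l,s,ce=cv2.connectedComponentsWithStats(m)
    for i in range(1,k):
        if s[i,4]>25: print(s[i],ce[i],onz(c,ce[i],.08))
print(manip.get_obs())
E
```

```text
top [ 0.42539341 -0.01389489  0.96983526] [ 0.12479517  0.003872   -0.99218231]
[355 186  19   7  51] [364.31372549 189.31372549] [ 0.54615931 -0.23429094  0.08      ]
[126 216  16  12 148] [133.47297297 221.52702703] [0.47276572 0.23953361 0.08      ]
scene [ 0.98019806 -0.28266214  0.96767848] [-0.42602679  0.26919633 -0.86374237]
[142   0  10  11  65] [146.29230769   4.38461538] [-0.40020159  0.0578398   0.08      ]
[354  95  13   8  44] [360.18181818  98.79545455] [0.41520044 0.45324351 0.08      ]
[314 132   8  13  76] [317.07894737 137.77631579] [0.47483547 0.24151914 0.08      ]
[173 222  14   7  50] [179.94 224.42] [ 0.52694588 -0.22150553  0.08      ]
[   0  306   75   78 3468] [ 33.37053057 347.76441753] [ 0.63895403 -0.64839675  0.08      ]
{'clock': 0.1, 'joint_positions': array([ 9.15577088e-01,  3.13409233e-01,  1.49833947e+00,  1.49887142e-05,
        1.33100181e+00, -2.23403536e-01]), 'dq': array([-0.00065578, -0.00161825, -0.00189527, -0.00144309,  0.000958  ,
       -0.00038895]), 'tau': array([ 2.41631235e-03, -4.12894428e+01, -2.60141695e+01, -1.85032013e-04,
        3.08378687e-03,  7.83529146e-06]), 'ee_pos': array([0.21960818, 0.47664229, 0.24979266]), 'orientation': array([-2.52816994e-04,  2.14235996e-01,  9.76781758e-01, -5.20863615e-04]), 'ft_force': array([-0.35381454,  0.59294008, -0.5812113 ]), 'torque': array([-0.00929556,  0.02964116,  0.01898998]), 'grasp_force': 0.0, 'opening': 0.08515454692053244}
```

View pics/top0.png

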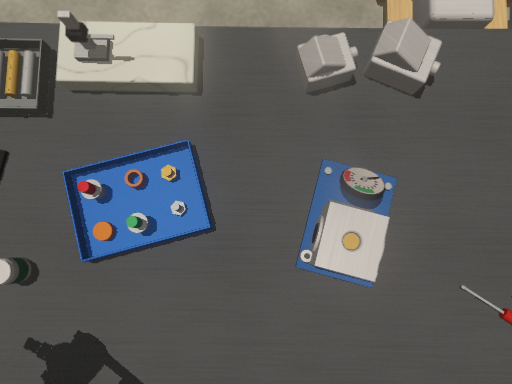

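View pics/scene0.png

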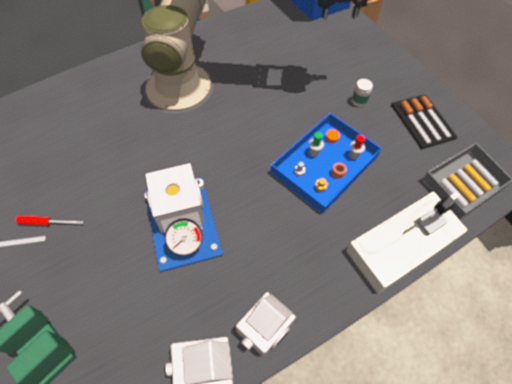

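The top view shows the blue bin with the green plug at about (133,221), the red plug at (85,187) and the bore at about (351,241). The dial lies beyond the bore at (363,182). In the scene view the plug is at (317,140), the bore at (172,189) and the dial at (184,238).

```bash
python3 - <<'E'
from h import *
a=cv2.imread("pics/top0.png");b=cv2.imread("pics/scene0.png")
f=lambda im,x,y,w,h,s:cv2.resize(im[y:y+h,x:x+w],None,fx=s,fy=s,interpolation=cv2.INTER_CUBIC)
t=f(a,300,160,100,75*2-20,4);p=f(a,113,201,40,26,10)
s=f(b,140,155,80,110,4); q=f(b,300,125,40,35,8)
W=np.zeros((600,800,3),np.uint8)
f2=lambda im,x,y:W.__setitem__((slice(y,y+im.shape[0]),slice(x,x+im.shape[1])),im[:600-y,:800-x])
f2(f(a,305,160,90,90,4),0,0);f2(p,0,340);f2(s[:320],420,0);f2(f(b,295,120,45,40,7),420,320)
cv2.imwrite("pics/crops.png",W)
for n in("top","scene"):
    c=cam(n);im=c["image"];h=cv2.cvtColor(im,cv2.COLOR_BGR2HSV)
    m=cv2.inRange(h,(35,70,20),(90,255,255))
    k,l,st,ce=cv2.connectedComponentsWithStats(m)
    g=[i for i in range(1,k) if np.hypot(*(ce[i]-((133,221) if n=="top" else (317,138))))<8]
    for i in g: print(n,"plug",st[i],ce[i],onz(c,ce[i],.071))
    # seat/brass
    m=cv2.inRange(h,(12,90,80),(32,255,255));k,l,st,ce=cv2.connectedComponentsWithStats(m)
    for i in range(1,k):
        if st[i,4]>25 and np.hypot(*(ce[i]-((351,241) if n=="top" else (172,189))))<9: print("brass",st[i],ce[i],onz(c,ce[i],.104),onz(c,ce[i],.112))
    # white top
    x0,y0,x1,y1=(310,195,395,285) if n=="top" else (140,160,208,228)
    hh=h[y0:y1,x0:x1]; m=cv2.inRange(hh,(0,0,190),(180,60,255))
    cs,_=cv2.findContours(m,cv2.RETR_EXTERNAL,cv2.CHAIN_APPROX_NONE);cc=max(cs,key=cv2.contourArea)
    ap=cv2.approxPolyDP(cc,5,True)[:,0]+[x0,y0];print("top quad",ap.tolist(),[onz(c,p,.112).round(3)[:2].tolist() for p in ap])
    r=cv2.minAreaRect(cc);print(r[0][0]+x0,r[0][1]+y0,r[1],r[2],onz(c,(r[0][0]+x0,r[0][1]+y0),.112))
E
```

```text
top plug [126 216  16  12 155] [133.56774194 221.61935484] [0.47305686 0.24189176 0.071     ]
brass [343 233  17  17 225] [350.88       240.83555556] [ 0.43949425 -0.19995653  0.104     ] [ 0.43936397 -0.19823738  0.112     ]
top quad [[331, 202], [315, 264], [373, 280], [388, 217]] [[0.515, -0.16], [0.393, -0.128], [0.365, -0.24], [0.487, -0.272]]
352.0777168273926 241.2046661376953 (62.4526481628418, 65.302978515625) 14.74356460571289 [ 0.43868197 -0.200571    0.112     ]
scene plug [313 132   9  14  87] [317.         138.09195402] [0.47055722 0.2459417  0.071     ]
brass [167 185  12  10 100] [172.42 189.44] [ 0.43809733 -0.19725872  0.104     ] [ 0.44311865 -0.19804978  0.112     ]
top quad [[189, 163], [146, 174], [145, 197], [154, 216], [200, 204], [203, 182], [193, 177]] [[0.39, -0.125], [0.364, -0.239], [0.428, -0.269], [0.49, -0.27], [0.517, -0.156], [0.463, -0.12], [0.436, -0.135]]
173.79412460327148 188.6764678955078 (43.89894104003906, 59.90629577636719) 75.96376037597656 [ 0.44282721 -0.19401085  0.112     ]
```

View pics/crops.png

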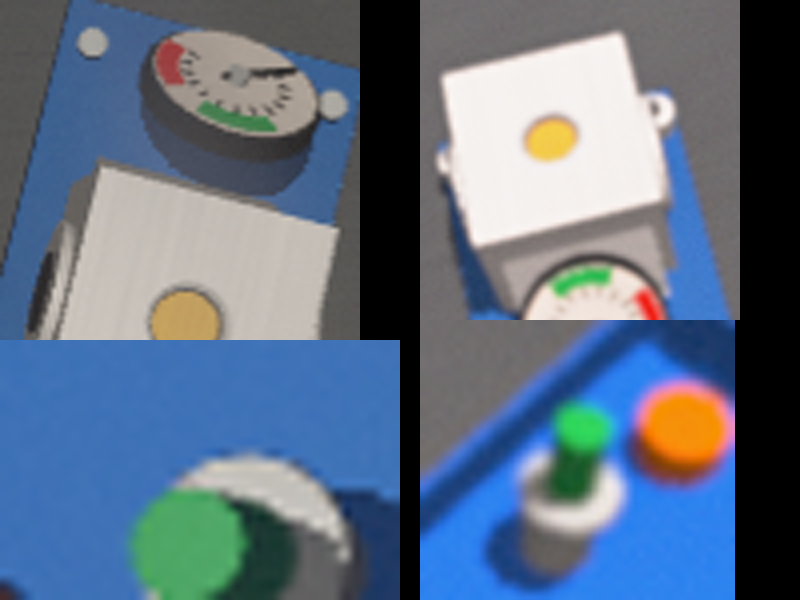

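```bash
cat >> h.py <<'E'
def togo(P):
    from scipy.spatial.transform import Rotation as Ro
    o=manip.get_obs();q=o["orientation"];R=Ro.from_quat([q[1],q[2],q[3],q[0]])
    print("t",o["clock"],"pos",o["ee_pos"].round(4),"q",q.round(4),"F",o["ft_force"].round(1),"open",round(float(o["opening"]),4))
    print("units",(R.inv().apply(np.array(P)-o["ee_pos"])/.2).round(4))
E
python3 - <<'E'
from h import *
rs=[]
for n in("top","scene"):
    c=cam(n);h=cv2.cvtColor(c["image"],cv2.COLOR_BGR2HSV)
    m=cv2.inRange(h,(40,100,130),(85,255,255))
    k,l,st,ce=cv2.connectedComponentsWithStats(m)
    for i in range(1,k):
        if np.hypot(*(ce[i]-((133,221) if n=="top" else (317,138))))<8 and st[i,4]>9: print(n,st[i],ce[i],onz(c,ce[i],.092));rs.append(ray(c,ce[i]))
A=sum(np.eye(3)-np.outer(d,d)/(d@d) for o,d in rs);b=sum((np.eye(3)-np.outer(d,d)/(d@d))@o for o,d in rs)
print(np.linalg.solve(A,b))
togo([.473,.2385,.16])
E
```

```text
top [126 216  11  11  97] [131.16494845 221.        ] [0.47312758 0.24081312 0.092     ]
scene [314 132   8   7  43] [317.69767442 135.1627907 ] [0.47474304 0.24159718 0.092     ]
[0.47352273 0.24197774 0.09019699]
t 0.3 pos [0.2197 0.4768 0.2501] q [-1.000e-04  2.142e-01  9.768e-01 -2.000e-04] F [-0.4  0.3 -0.2] open 0.0856
units [-1.6489 -0.5516  0.4506]
```

send_rows(commands=[[1,-0.2,-0.07,0.03,0],[1,-0.2,-0.07,0.03,0],[1,-0.2,-0.07,0.06,0],[1,-0.2,-0.07,0.06,0],[1,-0.22,-0.07,0.06,0],[1,-0.22,-0.07,0.07,0],[1,-0.21,-0.06,0.07,0],[1,-0.2,-0.06,0.07,0]])

```text
clock: 1.3
ee_pos: [0.4753, 0.2395, 0.1599]
orientation: [0.0, 0.214, 0.977, 0.0]
ft_force: [0.3, 0.1, 0.5]
opening: 0.0855
grasp_force: 0.0
```

```bash
python3 - <<'E'
from h import *
togo([.474,.241,.075])
E
```

```text
t 1.3 pos [0.4753 0.2395 0.1599] q [1.000e-04 2.144e-01 9.767e-01 1.000e-04] F [0.3 0.1 0.5] open 0.0855
units [0.0092 0.0041 0.4244]
```

send_rows(commands=[[1,0.01,0.004,0.1,0],[1,0,0,0.12,0],[1,0,0,0.12,0],[1,0,0,0.08,0],[1,0,0,0,0],[-1,0,0,0,0],[-1,0,0,0,0],[-1,0,0,0,0]])

```text
clock: 2.3
ee_pos: [0.473, 0.2423, 0.0768]
orientation: [0.0, 0.214, 0.977, 0.0]
ft_force: [-0.1, 1.2, -0.3]
opening: 0.0322
grasp_force: 0.0
```

send_rows(commands=[[-1,0,0,0,0],[-1,0,0,0,0],[-1,0,0,0,0],[-1,0,0,0,0]])

```text
clock: 2.8
ee_pos: [0.473, 0.2422, 0.0768]
orientation: [0.0, 0.214, 0.977, 0.0]
ft_force: [-0.7, -0.8, 6.1]
opening: 0.0223
grasp_force: 58.6
```

send_rows(commands=[[-1,0,0,-0.03,0],[-1,0,0,-0.1,0],[-1,0,0,-0.15,0],[-1,0,0,-0.2,0],[-1,0,0,-0.2,0],[-1,0,0,-0.15,0],[-1,0,0,-0.07,0],[-1,0,0,0,0]])

```text
clock: 3.8
ee_pos: [0.4728, 0.2422, 0.2562]
orientation: [0.0, 0.214, 0.977, 0.0]
ft_force: [0.1, -0.4, -2.5]
opening: 0.0223
grasp_force: 58.9
```

```bash
python3 - <<'E'
from h import *
c=cam("scene");i=c["image"];u=proj(c,manip.get_obs()["ee_pos"]);print(u)
x,y=int(u[0])-50,max(0,int(u[1])-40)
cv2.imwrite("pics/held.png",cv2.resize(i[y:y+90,x:x+110],None,fx=6,fy=6,interpolation=cv2.INTER_CUBIC))
togo([.440,-.199,.23])
E
```

```text
[326.84919609  94.26479656]
t 3.85 pos [0.4725 0.2421 0.2553] q [-7.000e-04  2.142e-01  9.768e-01 -3.000e-04] F [-0.2  0.3 -2.1] open 0.0225
units [-0.7758 -2.0709  0.1275]
```

View pics/held.png

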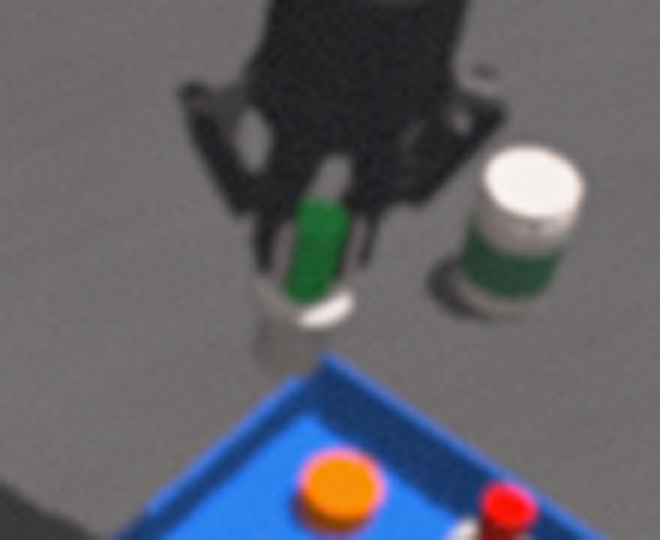

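The plug is held, and it looks upright with its handle between the pads. I'll carry it over to the bore.

send_rows(commands=[[-1,-0.03,-0.08,0,0],[-1,-0.06,-0.16,0,0],[-1,-0.08,-0.22,0,0],[-1,-0.08,-0.22,0,0],[-1,-0.08,-0.22,0,0],[-1,-0.08,-0.22,0,0],[-1,-0.08,-0.22,0,0],[-1,-0.08,-0.22,0,0]])

```text
clock: 4.85
ee_pos: [0.4445, -0.0909, 0.2555]
orientation: [-0.001, 0.215, 0.977, 0.0]
ft_force: [1.6, 0.8, -0.9]
opening: 0.0223
grasp_force: 59.0
```

send_rows(commands=[[-1,-0.08,-0.22,0,0],[-1,-0.07,-0.16,0,0],[-1,-0.04,-0.09,0,0],[-1,-0.016,-0.04,0,0],[-1,0,0,0.1,0],[-1,0,0,0.03,0],[-1,0,0,0,0],[-1,0,0,0,0]])

```text
clock: 5.85
ee_pos: [0.4407, -0.1986, 0.2309]
orientation: [0.0, 0.214, 0.977, -0.0]
ft_force: [0.4, -1.0, -2.0]
opening: 0.0229
grasp_force: 59.0
```

```bash
python3 - <<'E'
from h import *
W=np.zeros((600,800,3),np.uint8)
P=manip.get_obs()["ee_pos"];T=P-[0,0,.0728]
for k,n in enumerate(("top","scene")):
    c=cam(n);i=c["image"].copy();u=proj(c,T);print(n,"tip pred",u,"mouth pred",proj(c,[.44,-.199,.112]))
    cv2.imwrite(f"pics/{n}1.png",i)
    x,y=int(u[0])-33,int(u[1])-45
    print(x,y)
    W[:600,400*k:400*k+396]=cv2.resize(i[y:y+100,x:x+66],None,fx=6,fy=6,interpolation=cv2.INTER_CUBIC)
cv2.imwrite("pics/over.png",W)
togo([.440,-.199,.20])
E
```

```text
top tip pred [356.41366491 239.78830966] mouth pred [351.26482733 240.51551898]
323 194
scene tip pred [168.65203537 179.32471096] mouth pred [171.5852757 188.7010764]
135 134
t 5.95 pos [ 0.4407 -0.1987  0.2308] q [ 5.000e-04  2.141e-01  9.768e-01 -2.000e-04] F [-0.5  0.4 -2.4] open 0.0224
units [ 0.0026 -0.0026  0.1542]
```

View pics/over.png

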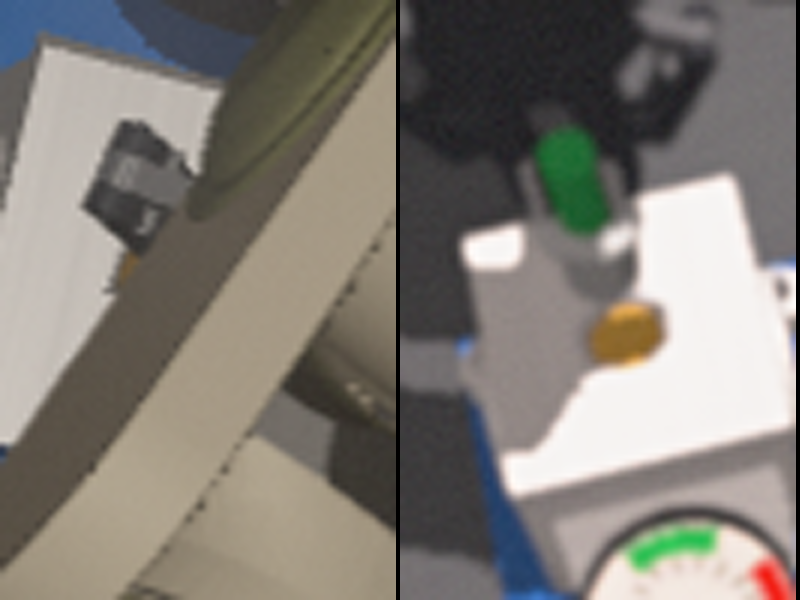

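The scene view shows the nose at about (168.5,181), above the bore at (172.8,189.5). The top camera is blocked by the arm. I'll lower the plug to just above the mouth and compare the two in that view.

send_rows(commands=[[-1,0.003,-0.003,0.06,0],[-1,0,0,0.08,0],[-1,0,0,0.05,0],[-1,0,0,0,0],[-1,0,0,0,0]])

```text
clock: 6.58
ee_pos: [0.4399, -0.1992, 0.1927]
orientation: [0.0, 0.214, 0.977, -0.0]
ft_force: [-0.9, 0.7, -2.3]
opening: 0.0226
grasp_force: 59.0
```

```bash
python3 - <<'E'
from h import *
P=manip.get_obs()["ee_pos"]
c=cam("scene");i=c["image"]
for dz in (-.0728,-.0328,-.0268,0.0152): print(dz,proj(c,P+[0,0,dz]))
print("seat",proj(c,[.44,-.199,.104]))
cv2.imwrite("pics/s2.png",cv2.resize(i[145:220,130:230],None,fx=8,fy=8,interpolation=cv2.INTER_CUBIC))
togo([.440,-.199,.19])
E
```

```text
-0.0728 [170.9588447  187.12428816]
-0.0328 [168.16253128 178.80219584]
-0.0268 [167.72669445 177.50235187]
0.0152 [164.54750298 167.99794889]
seat [172.11516462 190.27548957]
t 6.625 pos [ 0.4398 -0.1992  0.1928] q [ 4.000e-04  2.142e-01  9.768e-01 -2.000e-04] F [-0.3  0.4 -1.8] open 0.0227
units [-0.0003  0.0013  0.0138]
```

View pics/s2.png

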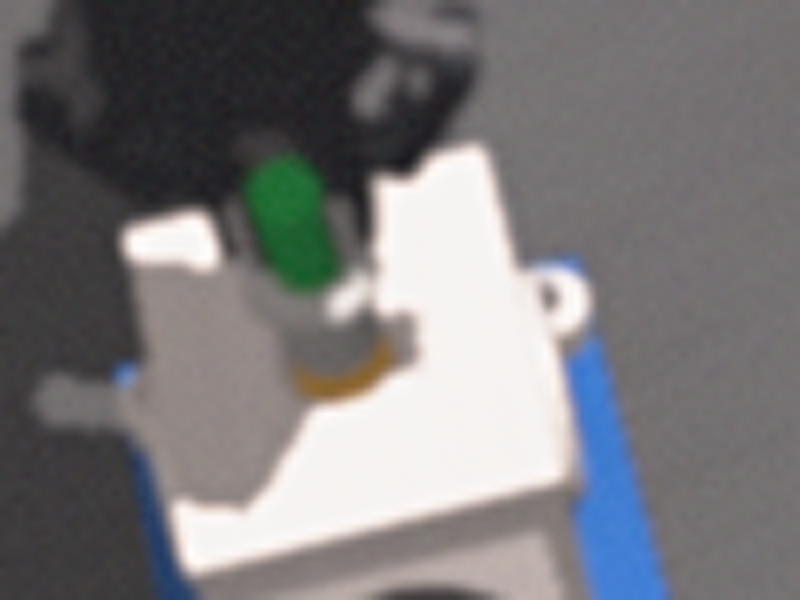

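In the scene view the nose's centre line meets the brass crescent at about (171.7,187), within 1 mm of the bore axis. The chamfers allow for that, so I'm inserting slowly.

send_rows(commands=[[-1,0,0,0.02,0],[-1,0,0,0.02,0],[-1,0,0,0.015,0],[-1,0,0,0.015,0],[-1,0,0,0,0],[-1,0,0,0,0]])

```text
clock: 7.38
ee_pos: [0.4397, -0.1991, 0.1784]
orientation: [0.0, 0.214, 0.977, -0.0]
ft_force: [0.8, 0.7, -1.5]
opening: 0.0226
grasp_force: 59.0
```

send_rows(commands=[[-1,0,0,0.01,0],[-1,0,0,0.01,0],[-1,0,0,0.01,0],[-1,0,0,0.01,0],[-1,0,0,0,0],[-1,0,0,0,0]])

```text
clock: 8.12
ee_pos: [0.4398, -0.1992, 0.1705]
orientation: [0.0, 0.214, 0.977, -0.0]
ft_force: [0.3, -0.0, 2.5]
opening: 0.0225
grasp_force: 59.0
```

send_rows(commands=[[-1,0,0,0.01,0],[-1,0,0,0.01,0],[-1,0,0,0.008,0],[-1,0,0,0,0],[-1,0,0,0,0],[-1,0,0,0,0]])

```text
clock: 8.88
ee_pos: [0.4398, -0.1991, 0.1648]
orientation: [0.0, 0.214, 0.977, -0.0]
ft_force: [-0.4, -0.5, 5.8]
opening: 0.0224
grasp_force: 59.3
```

```bash
python3 - <<'E'
from h import *
c=cam("scene");i=c["image"]
cv2.imwrite("pics/s3.png",cv2.resize(i[200:270,150:230],None,fx=8,fy=8,interpolation=cv2.INTER_CUBIC))
togo([.440,-.199,.165])
E
```

```text
t 8.925 pos [ 0.4398 -0.1992  0.1648] q [ 2.000e-04  2.142e-01  9.768e-01 -1.000e-04] F [ 0.6 -0.5  5.4] open 0.0221
units [-0.0006  0.0012 -0.0009]
```

View pics/s3.png

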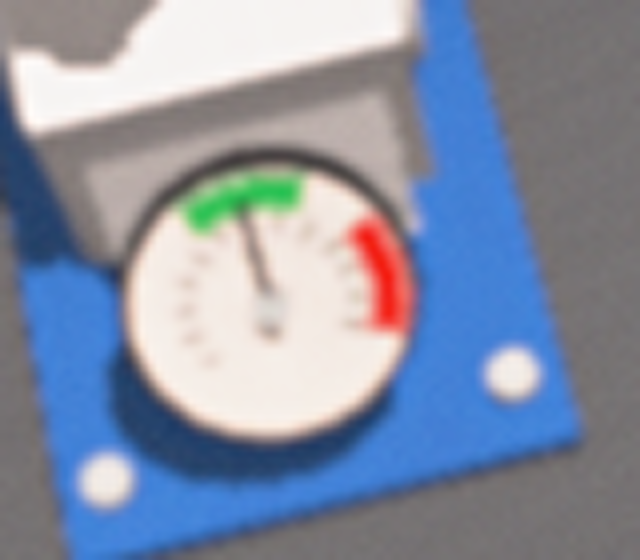

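The pointer tip is at about (180,226), in the middle of the green sector. The force is steady, so I'm handing in.

```bash
python3 -c "
from rig import manip
print(manip.close_job())"
```

```text
the job is handed in; nothing more can be done
None
```

The job is handed in at about 9 s of the 38 s allowed: the arm is still gripping the green plug in the bore, with the dial pointer near the middle of the green sector (about 12 mm of seat travel); only the green plug was gripped or moved.

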